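# Pack up a repair job in its tray and clip on the job tag

## Task

Pack this repair job into its grey tray: lay the cyan lithium cell in the red battery insert, the heat sink fins up in the yellow hardware insert, and the memory stick in the black antistatic insert, each lying flat inside. Slide the blue job tag, square and centred, along the tray's ledge under the spring clip, fully home against the stop. The red cell and the orange tag belong to another job: leave them where they lie.

Things in the scene. Friction and masses are not known exactly. Their poses are not given: they have to be found in the camera images.
- tray: Fixed grey tray 184x162, rim 24 high. Origin: centre of underside; x ahead, y left. Its -x,+y quarter is a ledge, top at z 30 (x -92..0, y 1..79), with a steel spring clip 26 wide on y=40: nip at x -34, 1 above the ledge; front lip rises to z 41 at x -54. A tag slid along the ledge in +x lifts the lip (3 N spring, 4-6 N push) up to a stop at x -12; home: tag centre x -47, y 40, z 30.
- bin_red: Shallow red plastic insert (for batteries), one of three alike, arranged at random in the grey tray, fixed. Inside 81 x 69 mm, rim 13 mm above its underside, floor 2.5 thick. Origin: centre of underside, 3 mm above the table; x along its longer side, as the tray's; z up. A black PC case 230 mm high stands right of the tray, behind the loose things (world x over 0.50, y below -0.05).
- bin_yellow: Shallow yellow plastic insert (for hardware), one of three alike, arranged at random in the grey tray, fixed. Inside 81 x 69 mm, rim 13 mm above its underside, floor 2.5 thick. Origin: centre of underside, 3 mm above the table; x along its longer side, as the tray's; z up. A black PC case 230 mm high stands right of the tray, behind the loose things (world x over 0.50, y below -0.05).
- bin_black: Shallow black plastic insert (for antistatic parts), one of three alike, arranged at random in the grey tray, fixed. Inside 81 x 69 mm, rim 13 mm above its underside, floor 2.5 thick. Origin: centre of underside, 3 mm above the table; x along its longer side, as the tray's; z up. A black PC case 230 mm high stands right of the tray, behind the loose things (world x over 0.50, y below -0.05).
- cell_cyan: Lithium cell with a cyan wrap, a cylinder 18 mm in diameter and 65 mm long lying on its side (it can roll). Origin: its centre, 9 mm above what it lies on; y along its length.
- heatsink: Silver finned aluminium heat sink, 40 x 40 x 20 mm, lying on its base, fins up. Origin: centre of its underside; z up; the fins run along x.
- memory_stick: Dark red memory stick with a bare metal plug, 54 x 18 x 9 mm, lying flat. Origin: centre of its underside; y along its length, the plug (14 mm long, 12 mm wide) at -y, the red case from y = -13 to +27 mm.
- tag_blue: Blue rigid plastic job tag, a flat plate 70 x 42 x 7 mm with a white writing panel, lying flat. Origin: centre of its underside; x along its 70 mm length, z up. Either end may go into the clip.
- cell_red: Lithium cell with a red wrap, otherwise like the cyan one (18 x 65 mm, lying); belongs to another job. Origin: its centre; y along its length.
- tag_orange: Orange job tag, otherwise like the blue one (70 x 42 x 7 mm); belongs to another job. Origin: centre of its underside; x along its length.

How it is judged:
At the end, for the whole second after the job is handed in: Cell, heat sink and stick lie flat in red, yellow and black insert (centres within 35 x 30 mm of its centre); blue tag flat under the clip, at most 8 mm short of home, 10 mm off the middle, 0.2 rad askew; all at rest; red cell and orange tag within 20 mm of their start (x of cell_cyan in the frame of bin_red between -0.035 and 0.035 m and y of cell_cyan in the frame of bin_red between -0.03 and 0.03 m and z of cell_cyan in the frame of bin_red between 0.007 and 0.016 m and angle between cell_cyan's own y axis and vertical between 1.35 and 1.79 rad and x of heatsink in the frame of bin_yellow between -0.035 and 0.035 m and y of heatsink in the frame of bin_yellow between -0.03 and 0.03 m and z of heatsink in the frame of bin_yellow between 0 and 0.006 m and angle between each of heatsink, memory_stick's own z axis and vertical below 0.2 rad and x of memory_stick in the frame of bin_black between -0.035 and 0.035 m and y of memory_stick in the frame of bin_black between -0.03 and 0.03 m and z of memory_stick in the frame of bin_black between 0 and 0.006 m and x of tag_blue in the frame of tray between -0.055 and -0.042 m and y of tag_blue in the frame of tray between 0.03 and 0.05 m and z of tag_blue in the frame of tray between 0.027 and 0.033 m and angle between the x axis of tag_blue and the x axis of tray, either way round below 0.2 rad and angle between tag_blue's own z axis and vertical below 0.1 rad and linear speed of each of cell_cyan, heatsink, memory_stick, tag_blue below 0.02 m/s and distance of each of cell_red, tag_orange from where it was at the start of the episode below 0.02 m); the robot touches nothing.
It fails at once if the red cell of the other job is shifted by more than 20 mm or lifted (distance of cell_red from where it was at the start of the episode above 0.02 m).
It fails at once if the orange tag of the other job is shifted by more than 20 mm or lifted (distance of tag_orange from where it was at the start of the episode above 0.02 m).
It also fails if it takes over 115 s, if anything falls off the work surface, if the arm or the gripper's body presses on something with over 40 N, if the wrist force passes 120 N, or if a joint passes its speed limit or range.

## Robot

A 6-joint arm with a two-finger parallel gripper is mounted at the origin on a cart in front of the work surface, level with it; the furniture and walls round the work are solid. World frame = base frame: x ahead of the robot, y to its left, z up, the work surface at z = 0. Lengths are in m, angles in rad, forces in N, time in s.
With the tool pointing down it reaches from about 0.35 to 0.85 m from the base axis. Payload 8.1 kg.
Tool frame: the origin (TCP) lies on the mounting face of the last link; the fingertips stand 186 mm ahead of it and the grasp point (between the pads) lies 167 mm ahead of it (robot.finger_overhang is the distance from the TCP to the fingertips, in m); z points along the fingers, y is the line along which they close (so a half turn about z gives the same grasp; the last joint's range is limited). The gripper opens to 93 mm and grips with 3 to 60 N. Pads are 15 mm wide; open, the fingers measure 128 mm over their backs; the gripper's body (75 mm by 188 mm) begins 65 mm behind the grasp point.
Start: joints at [-1.392, 0.13, 1.488, -0, 1.523, -0.085], TCP at [0.156, -0.579, 0.405] pointing down, gripper open.
Joint ranges: [-2.96, 2.96], [-0.89, 2.26], [0.02, 2.5], [-1.34, 4.48], [0, 2.73], [-2.66, 2.66]. Speed limits (rad/s): [2.39, 2.39, 2.79, 3.14, 3.14, 3.14].

## Interface

Orientations are given as a rotation vector (axis times angle).
In Python, from plant import readout, read_camera, get_calibration, job, robot gives the robot as it stands.
- The arm moves only by the shell command python3 -m handwheel 'ROWS' [FORCE]. ROWS is JSON, a list of rows, each a list of 5 numbers: the shift along the world's x, y, z in cm, then the turn about the world's z in rad, then the closure, from 0 (fully open) to 1 (shut). In form: [[tx, ty, tz, spin, gripper], ...]. A call has 1 to 10 rows; each row shifts and turns the commanded pose from where the row before left it; what a row does not reach is not made up. A row lasts 1/8 s, in which the tool goes at most 62.5 mm and 10.7 degrees, less where a joint would pass 70% of its speed; a pose out of reach is approached as far as the arm can. A call is refused whole if a number of a shift passes 6.25 or a number of a turn 0.188, either way. A call with a gripper value outside its range is refused whole. The fingers move at their own pace and stop on an object; FORCE is the grip in N (left out, the last holds). Time passes only in rows, so rows that do not move let the fingers close. It gives the time, the measured TCP pose, the force, the opening and the grip force at its end, in the units of the state.
- readout.read_state(): the state, without advancing time (a new reading comes with each control period).
- read_camera(name): name is "side" or "top" or "wrist"; returns the picture (384x512x3 uint8, red, green, blue); there is no depth.
- get_calibration(name): a dict with "fovy" (degrees; the focal length in pixels is half the picture's height over the tangent of half this angle, whatever the lens; pixels are square), "cx", "cy" (the principal point, pixels), "pose" (4x4, takes a point from camera to world coordinates). Camera axes: x right, y down, z forward; pixel columns grow to the right and rows downward; lengths in m; the calibration is good to about 2 mm. A picture is of the moment at which its call begins: read the wrist's pose just before it. get_calibration takes no time and is no camera call; for the wrist camera it gives the pose at the moment of the call.
- job.close_job(): hands the job in; it is judged then, once.
The state is a dict: "t": time; "q": joint angles; "dq": joint speeds; "joint_torque": joint torques, N m; "tool_pos": TCP position; "orientation": TCP orientation; "force": force on the tool from outside, world axes, zero at the start; "wrist_torque": the same for the moment, N m; "opening": finger opening in m; "gripper_force": force on a finger pad.
Only numpy, scipy, OpenCV 4.12 (cv2) and the standard library are available. Lean on these libraries where they do the work, as an engineer would, in place of code of your own. Each camera call takes 0.05 s, during which the arm holds its last target. There are 200 camera calls.

## Working session

There is one attempt and no reset: what is moved stays moved. The work goes in short steps, Python scripts to look and compute and a shell command to move; the robot and the scene stay as the last step left them, time stands still between calls to the robot, and variables do not carry over. Pictures are saved under pics/ and viewed, at most 15 in all, crops included, and the job is handed in when it is done.

```bash
ls; mkdir -p pics; python3 - <<'E'
from plant import readout, read_camera, get_calibration
import cv2,numpy as np
s=readout.read_state();print(s['t'],s['tool_pos'],s['orientation'],s['opening'])
for n in ['top','side','wrist']:
    c=get_calibration(n);print(n,c)
    cv2.imwrite(f'pics/{n}0.png',read_camera(n)[:,:,::-1])
E
```

```text
pics
0.0 [ 0.15642092 -0.57901349  0.40368362] [-3.11246017e+00 -4.12918262e-01  1.33440895e-04] 0.09292955172151407
top {'fovy': 51.13206438985617, 'cx': 253.33346034860244, 'cy': 184.33695723954324, 'pose': array([[ 0.0170863 , -0.99286616,  0.11800359,  0.46158769],
       [-0.99964832, -0.01935727, -0.01812566, -0.0515274 ],
       [ 0.02028058, -0.11765239, -0.99284773,  0.89281402],
       [ 0.        ,  0.        ,  0.        ,  1.        ]])}
side {'fovy': 46.271253767301815, 'cx': 254.50404336367018, 'cy': 194.17034297392198, 'pose': array([[-0.97830496, -0.13082222,  0.16063921,  0.39001834],
       [-0.2068666 ,  0.65881798, -0.72330152,  0.65620396],
       [-0.01120809, -0.74084035, -0.67158764,  0.71051649],
       [ 0.        ,  0.        ,  0.        ,  1.        ]])}
wrist {'fovy': 67.66022323184315, 'cx': 254.48165885099024, 'cy': 193.17498568448258, 'pose': array([[ 0.26046036, -0.92442081, -0.27857956,  0.234475  ],
       [-0.96548389, -0.24971882, -0.07403633, -0.55701434],
       [-0.00112583,  0.2882476 , -0.95755525,  0.3846124 ],
       [ 0.        ,  0.        ,  0.        ,  1.        ]])}
```

View pics/top0.png

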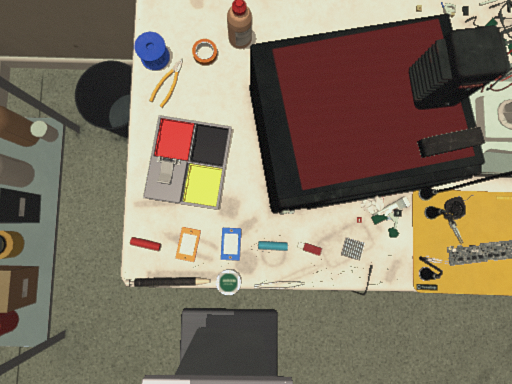

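View pics/side0.png

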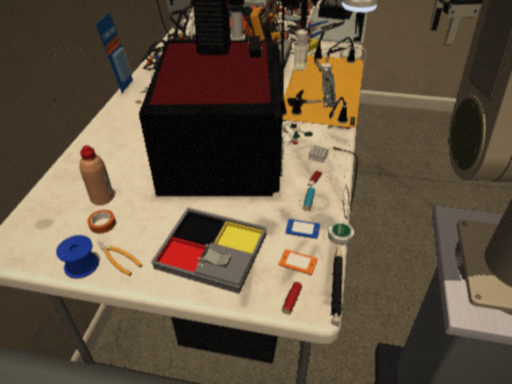

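The top view shows the tray around (188,162): red insert top-left, black top-right, yellow bottom-right, ledge bottom-left. Loose parts lie in a row at v≈245: red cell u 145, orange tag 187, blue tag 231, cyan cell 272, stick 312, heat sink 352.

```bash
cat > h.py <<'E'
import cv2,numpy as np
from plant import readout, read_camera, get_calibration
def ray(n,uv,z,c=None):
    c=c or get_calibration(n);P=c['pose'];f=192/np.tan(np.radians(c['fovy']/2))
    uv=np.atleast_2d(uv).astype(float)
    d=np.c_[(uv[:,0]-c['cx'])/f,(uv[:,1]-c['cy'])/f,np.ones(len(uv))]@P[:3,:3].T
    return P[:3,3]+d*((z-P[2,3])/d[:,2])[:,None]
def blob(img,lo,hi,roi,n,z,c=None,close=3):
    """Rotated rectangle of the largest blob of HSV range, in world coordinates."""
    h=cv2.cvtColor(img,cv2.COLOR_RGB2HSV);lo=list(lo);hi=list(hi)
    m=cv2.inRange(h,np.array(lo),np.array(hi)) if lo[0]<=hi[0] else cv2.inRange(h,np.array(lo),np.array([180]+hi[1:]))|cv2.inRange(h,np.array([0]+lo[1:]),np.array(hi))
    k=np.zeros_like(m);u0,v0,u1,v1=roi;k[v0:v1,u0:u1]=255;m&=k
    m=cv2.morphologyEx(m,cv2.MORPH_CLOSE,np.ones((close,close)))
    cs=cv2.findContours(m,cv2.RETR_EXTERNAL,cv2.CHAIN_APPROX_NONE)[0]
    if not cs: return None
    ct=max(cs,key=cv2.contourArea)[:,0]
    w=ray(n,ct,z,c)[:,:2]
    (x,y),(a,b),t=cv2.minAreaRect((w*1000).astype(np.float32))
    if a<b:a,b,t=b,a,t+90
    t=(t+90)%180-90
    return dict(c=(round(x,1),round(y,1)),size=(round(a,1),round(b,1)),long_deg=round(t,1),px=ct.mean(0).round())
E
python3 - <<'E'
from h import *
img=cv2.imread('pics/top0.png')[:,:,::-1].copy()
B=dict(red_bin=((170,150,100),(8,255,255),(145,110,235,215),.016),
 yellow=((22,120,100),(38,255,255),(145,110,235,215),.016),
 black=((0,0,0),(180,255,60),(192,122,230,168),.016),
 traygray=((0,0,40),(180,60,190),(140,110,236,212),.024),
 redcell=((170,120,60),(8,255,255),(125,230,165,255),.009),
 orange=((8,120,100),(22,255,255),(165,220,210,270),.007),
 blue=((100,120,60),(125,255,255),(213,220,247,265),.007),
 cyan=((82,100,60),(100,255,255),(250,230,295,260),.009),
 stick=((170,100,40),(8,255,255),(295,235,330,262),.009),
 sink=((0,0,40),(180,60,200),(335,230,370,265),.02))
for k,(l,h,r,z) in B.items(): print(k,blob(img,l,h,r,'top',z))
for n,(a,b,c,d) in dict(tray=(135,105,245,215),objs=(120,215,380,285)).items():
    cv2.imwrite(f'pics/c_{n}.png',cv2.resize(img[b:d,a:c,::-1],None,fx=5 if n=='tray' else 3,fy=5 if n=='tray' else 3,interpolation=cv2.INTER_CUBIC))
E
```

```text
red_bin {'c': (664.1, 110.8), 'size': (84.5, 75.0), 'long_deg': -7.7, 'px': array([174., 139.])}
yellow {'c': (563.1, 45.3), 'size': (84.4, 73.5), 'long_deg': -7.8, 'px': array([202., 185.])}
black {'c': (653.3, 33.2), 'size': (85.5, 71.2), 'long_deg': -7.8, 'px': array([209., 144.])}
traygray {'c': (612.3, 75.1), 'size': (188.5, 170.7), 'long_deg': -7.8, 'px': array([188., 162.])}
redcell {'c': (433.1, 165.5), 'size': (64.8, 15.7), 'long_deg': 78.6, 'px': array([145., 243.])}
orange {'c': (433.6, 72.9), 'size': (69.1, 41.3), 'long_deg': -10.0, 'px': array([188., 244.])}
blue {'c': (436.2, -20.1), 'size': (67.2, 40.0), 'long_deg': -1.5, 'px': array([230., 244.])}
cyan {'c': (433.7, -111.8), 'size': (59.5, 14.8), 'long_deg': 88.1, 'px': array([272., 245.])}
stick {'c': (427.4, -198.2), 'size': (38.5, 15.8), 'long_deg': 72.7, 'px': array([312., 249.])}
sink {'c': (430.4, -283.2), 'size': (43.1, 41.5), 'long_deg': 74.3, 'px': array([352., 248.])}
```

View pics/c_tray.png

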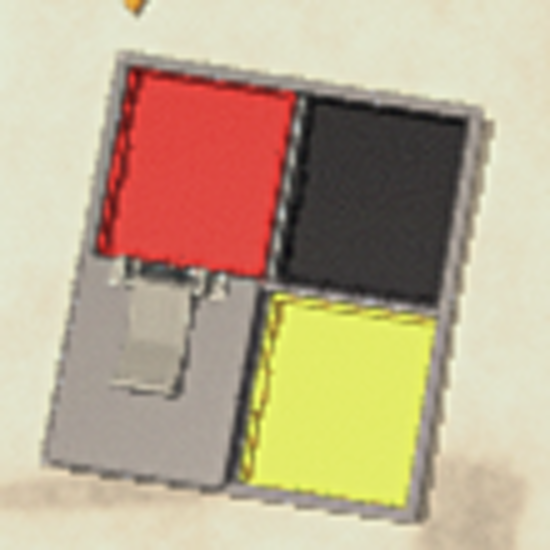

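View pics/c_objs.png

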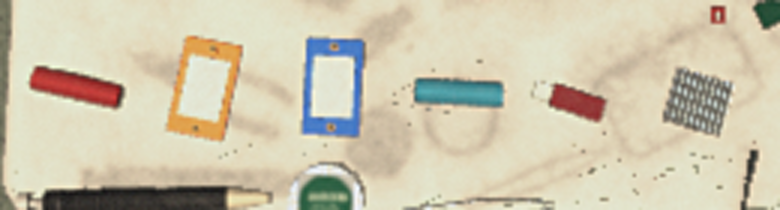

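The crops confirm tray yaw of about -7.8°, clip lip facing -x (crop 150,385), stick plug on the +y side (crop 540,90), and sink fins tilted about 16°. I'll locate the case edges and check the side view for consistency.

```bash
python3 - <<'E'
from h import *
print('top z.23',(ray('top',[(252,45),(274,211),(482,175)],.23)[:,:2]*1000).round())
print('side z0',(ray('side',[(158,190),(279,191)],0)[:,:2]*1000).round(), (ray('side',[(147,103),(281,98)],.23)[:,:2]*1000).round())
img=cv2.imread('pics/side0.png')[:,:,::-1].copy()
B=dict(redbin=((170,150,100),(8,255,255),(155,230,215,275),.014),yellow=((22,120,100),(38,255,255),(210,215,270,255),.014),
 redcell=((170,120,60),(8,255,255),(275,275,305,320),.009),orange=((5,120,100),(22,255,255),(275,245,320,278),.0035),
 blue=((100,120,60),(125,255,255),(280,215,325,240),.0035),cyan=((82,100,60),(100,255,255),(298,180,320,212),.009),
 stick=((170,100,40),(8,255,255),(300,165,328,188),.006),sink=((0,0,40),(180,40,235),(305,140,331,165),.012))
for k,(l,h,r,z) in B.items(): print(k,blob(img,l,h,r,'side',z))
E
```

```text
top z.23 [[ 784.  -57.]
 [ 497.  -99.]
 [ 564. -449.]]
side z0 [[ 789.  -79.]
 [ 505. -131.]] [[ 780.  -92.]
 [ 513. -164.]]
redbin {'c': (663.3, 108.6), 'size': (84.2, 70.2), 'long_deg': -7.8, 'px': array([181., 254.])}
yellow {'c': (562.7, 41.0), 'size': (85.4, 70.3), 'long_deg': -7.6, 'px': array([238., 237.])}
redcell {'c': (430.7, 161.3), 'size': (66.1, 17.7), 'long_deg': 77.6, 'px': array([292., 297.])}
orange {'c': (432.4, 74.5), 'size': (70.5, 46.4), 'long_deg': -10.1, 'px': array([298., 262.])}
blue {'c': (435.0, -18.7), 'size': (66.3, 39.4), 'long_deg': -1.5, 'px': array([302., 230.])}
cyan {'c': (432.7, -117.1), 'size': (58.6, 14.3), 'long_deg': 88.1, 'px': array([309., 197.])}
stick {'c': (426.3, -196.9), 'size': (39.6, 17.1), 'long_deg': 72.9, 'px': array([315., 176.])}
sink None
```

```bash
python3 -m handwheel '[[2.74,2.96,-1.4,-0.054,0.35],[2.74,2.96,-1.4,-0.054,0.35],[2.74,2.96,-1.4,-0.054,0.35],[2.74,2.96,-1.4,-0.054,0.35],[2.74,2.96,-1.4,-0.054,0.35],[2.74,2.96,-1.4,-0.054,0.35],[2.74,2.96,-1.4,-0.054,0.35],[2.74,2.96,-1.4,-0.054,0.35],[2.74,2.96,-1.4,-0.054,0.35],[2.74,2.96,-1.4,-0.054,0.35]]' 25
cat >> h.py <<'E'
def st():
    s=readout.read_state();r=cv2.Rodrigues(np.array(s['orientation']))[0]
    print('t',round(s['t'],2),'tcp mm',(np.array(s['tool_pos'])*1000).round(1),'tip z',round(s['tool_pos'][2]*1000-186,1),'closeyaw',round(float(np.degrees(np.arctan2(r[1,1],r[0,1]))),1),'tilt',r[:2,2].round(3),'F',np.round(s['force'],1),'open',round(s['opening']*1000,1),'gf',round(float(np.max(s['gripper_force'])),1),'q',np.round(s['q'],2))
    return s
def snap(n,name): 
    im=read_camera(n);cv2.imwrite(f'pics/{name}.png',im[:,:,::-1]);return im
E
python3 -c "
from h import *
st();c=get_calibration('wrist');im=snap('wrist','w1');a=snap('side','s1')
cv2.imwrite('pics/m1.png',cv2.resize(np.hstack([im[:,:,::-1],a[:,:,::-1]]),(800,300)))"
```

```text
t: 1.4
tool_pos: [0.4311, -0.2821, 0.2641]
orientation: [-3.111, 0.435, 0.0]
force: [0.3, -0.4, 1.2]
opening: 0.0601
gripper_force: 0.0
t 1.4 tcp mm [ 431.1 -282.1  264.1] tip z 78.1 closeyaw -105.9 tilt [-0.  0.] F [ 0.3 -0.4  1.2] open 60.1 gf 0.0 q [-0.68  0.02  1.87 -0.    1.25  1.17]
```

View pics/m1.png

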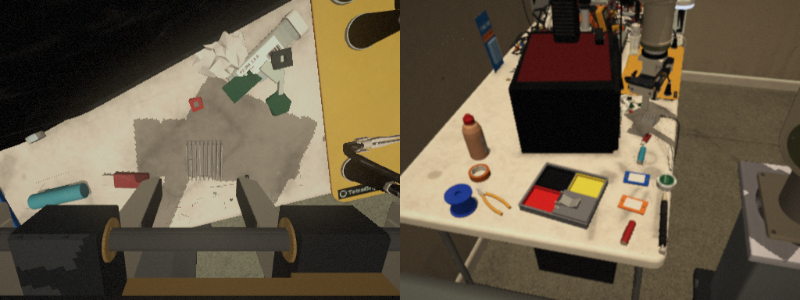

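```bash
python3 -c "
from h import *
im=cv2.imread('pics/w1.png');print((ray('wrist',[(262,205),(240,180),(285,180),(238,229),(287,229)],.02)*1000).round(1))
h=cv2.cvtColor(im,cv2.COLOR_BGR2RGB)
print('cyan',blob(h,(82,100,40),(100,255,255),(0,200,200,290),'wrist',.009));print('stick',blob(h,(170,100,40),(8,255,255),(130,210,200,260),'wrist',.009))
cv2.imwrite('pics/c2.png',cv2.resize(im[150:270,0:320],(800,300)))"
```

```text
[[ 432.7 -285.4   20. ]
 [ 457.9 -274.    20. ]
 [ 448.2 -308.7   20. ]
 [ 417.4 -260.1   20. ]
 [ 406.2 -300.1   20. ]]
cyan {'c': (432.9, -103.2), 'size': (67.5, 18.9), 'long_deg': 88.5, 'px': array([ 71., 252.])}
stick {'c': (428.5, -197.6), 'size': (39.9, 19.0), 'long_deg': 72.6, 'px': array([166., 229.])}
```

View pics/c2.png

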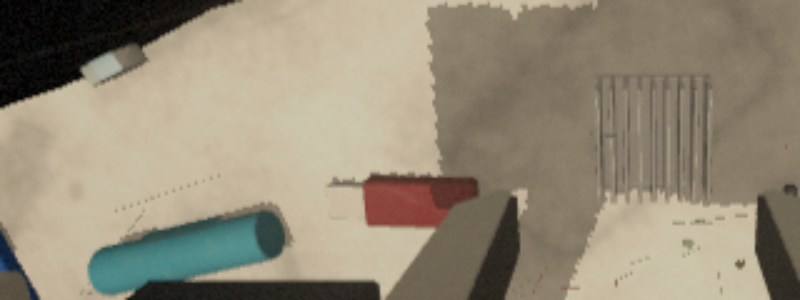

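The crop shows the sink at full-picture (262,205), between the fingers as intended. I'll descend and grip.

```bash
python3 -m handwheel '[[0,-0.2,-3.5,0,0.35],[0,0,-2.5,0,0.35],[0,0,-1.0,0,0.35],[0,0,0,0,0.35],[0,0,0,0,1],[0,0,0,0,1],[0,0,0,0,1],[0,0,0,0,1]]' 25
python3 -m handwheel '[[0,0,1,0,1],[0,0,3,0,1],[0,0,4,0,1],[0,0,0,0,1]]'; python3 -c "
from h import *
st()"
```

```text
t: 2.5
tool_pos: [0.4309, -0.2856, 0.1957]
orientation: [3.111, -0.432, 0.002]
force: [-0.5, -0.6, 4.8]
opening: 0.0383
gripper_force: 25.0
t: 3.0
tool_pos: [0.4317, -0.2862, 0.2789]
orientation: [3.108, -0.432, 0.009]
force: [0.6, -0.8, -1.2]
opening: 0.0383
gripper_force: 25.0
t 3.0 tcp mm [ 431.7 -286.2  278.9] tip z 92.9 closeyaw -105.8 tilt [ 0.005 -0.004] F [ 0.6 -0.8 -1.2] open 38.3 gf 25.0 q [-0.68  0.    1.86  0.    1.27  1.16]
```

```bash
python3 -m handwheel '[[0,4,0,0,1],[0,5,0,0,1],[0,5.5,0,0,1],[0,5.5,0,0,1],[0,5,0,0,1],[0,1.6,0,0.171,1],[0,1.6,0,0.171,1],[0,1.6,0,0.171,1],[0,1.6,0,0.171,1],[0,1.6,0,0.171,1]]'
python3 -m handwheel '[[2.6,0,0,0.171,1],[2.6,0,0,0.171,1],[2.6,0,0,0.171,1],[2.6,0,0,0.171,1],[2.7,0,0,0.171,1],[0,0,0,0,1],[0,0,0,0,1]]'; python3 -c "
from h import *
st();snap('top','t2');snap('wrist','w2')"
```

```text
t: 4.25
tool_pos: [0.4299, 0.0454, 0.2738]
orientation: [-3.008, -0.905, 0.002]
force: [0.5, 0.5, -0.4]
opening: 0.0384
gripper_force: 25.0
t: 5.12
tool_pos: [0.5606, 0.0448, 0.2737]
orientation: [-2.37, -2.06, 0.003]
force: [-0.4, -0.6, -1.5]
opening: 0.039
gripper_force: 25.0
t 5.12 tcp mm [560.6  44.8 273.7] tip z 87.7 closeyaw -8.0 tilt [-0.002  0.   ] F [-0.4 -0.6 -1.5] open 39.0 gf 25.0 q [-0.01  0.13  1.73  0.    1.28  0.13]
```

```bash
python3 -m handwheel '[[0.25,0,-2.5,0,1],[0,0,-2.5,0,1],[0,0,-1.5,0,1],[0,0,-0.6,0,1],[0,0,0,0,1],[0,0,0,0,0.51],[0,0,0,0,0.51],[0,0,0,0,0.51],[0,0,0,0,0.51]]'; python3 -c "
from h import *
st()"
```

```text
t: 6.35
tool_pos: [0.5641, 0.0448, 0.2039]
orientation: [2.368, 2.064, 0.0]
force: [0.8, -0.5, -0.5]
opening: 0.0457
gripper_force: 0.0
t 6.35 tcp mm [564.1  44.8 203.9] tip z 17.9 closeyaw -7.8 tilt [0. 0.] F [ 0.8 -0.5 -0.5] open 45.7 gf 0.0 q [-0.01  0.23  1.76  0.    1.15  0.13]
```

```bash
python3 -m handwheel '[[0,0,2,0,0.51],[0,0,4,0,0.51],[-2.2,-1.1,1,-0.18,0.35],[-2.2,-1.1,0,-0.18,0.35],[-2.2,-1.1,0,-0.18,0.35],[-2.2,-1.1,0,-0.18,0.35],[-2.1,-1.1,0,-0.18,0.35],[-2.0,-1.0,0,-0.18,0.35],[0,0,0,-0.18,0.35],[0,0,0,-0.18,0.35]]'; python3 -c "
from h import *
s=st();w=snap('wrist','w3');t=snap('top','t3')
print('blue w',blob(w,(100,120,40),(125,255,255),(0,0,512,384),'wrist',.007))
print('cyan w',blob(w,(82,100,40),(100,255,255),(0,0,512,384),'wrist',.009))
cv2.imwrite('pics/m3.png',np.hstack([w[:,:,::-1][:, :400],cv2.resize(t[105:275,120:300,::-1],(400,384))]))"
```

```text
t: 7.6
tool_pos: [0.4351, -0.0205, 0.2754]
orientation: [3.141, -0.02, 0.003]
force: [-0.8, -0.3, -0.0]
opening: 0.0601
gripper_force: 0.0
t 7.6 tcp mm [435.1 -20.5 275.4] tip z 89.4 closeyaw -90.7 tilt [ 0.002 -0.   ] F [-0.8 -0.3 -0. ] open 60.1 gf 0.0 q [-0.16 -0.23  2.08  0.    1.29  1.42]
blue w {'c': (435.8, -20.0), 'size': (67.5, 40.3), 'long_deg': -1.5, 'px': array([256., 200.])}
cyan w {'c': (434.5, -94.5), 'size': (25.9, 15.6), 'long_deg': -87.8, 'px': array([336., 202.])}
```

View pics/m3.png

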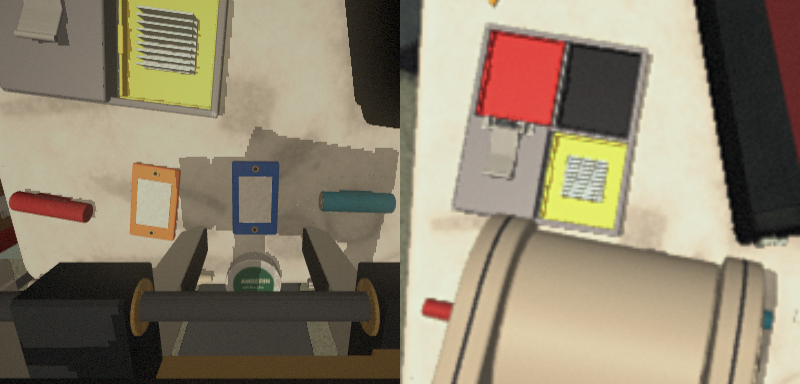

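Wrist view: the blue tag is centred between the fingers at (256,200). The sink is lying in the yellow insert, fins up, and the orange tag is clear.

```bash
python3 -m handwheel '[[-0.5,0.05,-3,-0.014,0.35],[0,0,-3.5,0,0.35],[0,0,-1.5,0,0.35],[0,0,-0.6,0,0.35],[0,0,0,0,0.35],[0,0,0,0,0.35]]' 40; python3 -c "
from h import *
st()"
```

```text
t: 8.45
tool_pos: [0.4307, -0.0198, 0.1889]
orientation: [3.141, -0.031, 0.003]
force: [0.4, 0.0, -0.2]
opening: 0.0605
gripper_force: 0.0
t 8.45 tcp mm [430.7 -19.8 188.9] tip z 2.9 closeyaw -91.1 tilt [ 0.002 -0.   ] F [ 0.4  0.  -0.2] open 60.5 gf 0.0 q [-0.17 -0.1   2.14  0.    1.1   1.43]
```

```bash
python3 -m handwheel '[[0,0,-0.12,0,0.35],[0,0,0,0,1],[0,0,0,0,1],[0,0,0,0,1],[0,0,0,0,1],[0,0,0.5,0,1],[0,0,2,0,1],[0,0,3,0,1],[0,0,2,0,1],[0,0,0,0,1]]' 40; python3 -c "
from h import *
st()
th=np.radians(-7.8);R=np.array([[np.cos(th),-np.sin(th)],[np.sin(th),np.cos(th)]])
for x in (-105,-47): print(x,(np.array([613,78])+R@[x,40]).round(1), 'grip', (np.array([613,78])+R@[x-5,40]).round(1))"
```

```text
t: 9.7
tool_pos: [0.4308, -0.0199, 0.2634]
orientation: [3.141, -0.032, 0.006]
force: [-0.0, -0.1, 0.1]
opening: 0.0413
gripper_force: 40.0
t 9.7 tcp mm [430.8 -19.9 263.4] tip z 77.4 closeyaw -91.2 tilt [ 0.004 -0.001] F [-0.  -0.1  0.1] open 41.3 gf 40.0 q [-0.17 -0.23  2.1   0.    1.27  1.43]
-105 [514.4 131.9] grip [509.4 132.6]
-47 [571.9 124. ] grip [566.9 124.7]
```

```bash
python3 -m handwheel '[[1.8,3.8,0,-0.029,1],[1.8,3.8,0,-0.029,1],[1.8,3.8,0,-0.029,1],[1.9,3.8,0,-0.028,1],[0,0,0,0,1],[0,0,0,0,1]]'; python3 -c "
from h import *
st()
p=lambda n,uv,z:print(n,(ray(n,uv,z)*1000).round(1).tolist())
p('top',[(165.4,182),(160,181.5),(171,183.5)],.041)
p('top',[(144.5,198),(181,202),(155,116.5),(231,127),(219,209)],.027)
w=snap('wrist','w4');t=snap('side','s4')
print('blue',blob(w,(100,120,40),(125,255,255),(0,0,512,384),'wrist',.083),blob(t,(100,120,40),(125,255,255),(200,150,350,300),'side',.08))
cv2.imwrite('pics/m4.png',np.hstack([w[:,:,::-1][:, 50:450],cv2.resize(t[180:330,150:310,::-1],(400,384))]))"
```

```text
t: 10.45
tool_pos: [0.5023, 0.1321, 0.2602]
orientation: [3.134, -0.211, -0.004]
force: [0.4, -0.8, -0.2]
opening: 0.041
gripper_force: 40.0
t 10.45 tcp mm [502.3 132.1 260.2] tip z 74.2 closeyaw -97.7 tilt [-0.002 -0.001] F [ 0.4 -0.8 -0.2] open 41.0 gf 40.0 q [ 0.16  0.03  1.86 -0.    1.25  1.86]
top [[564.2, 120.3, 41.0], [565.0, 131.8, 41.0], [561.2, 108.3, 41.0]]
top [[530.3, 166.4, 27.0], [523.2, 87.8, 27.0], [710.9, 152.2, 27.0], [691.0, -15.8, 27.0], [509.6, 5.7, 27.0]]
blue {'c': (509.5, 131.4), 'size': (68.4, 40.7), 'long_deg': -7.9, 'px': array([255., 231.])} {'c': (478.7, 138.7), 'size': (40.8, 14.0), 'long_deg': 78.5, 'px': array([269., 258.])}
```

View pics/m4.png

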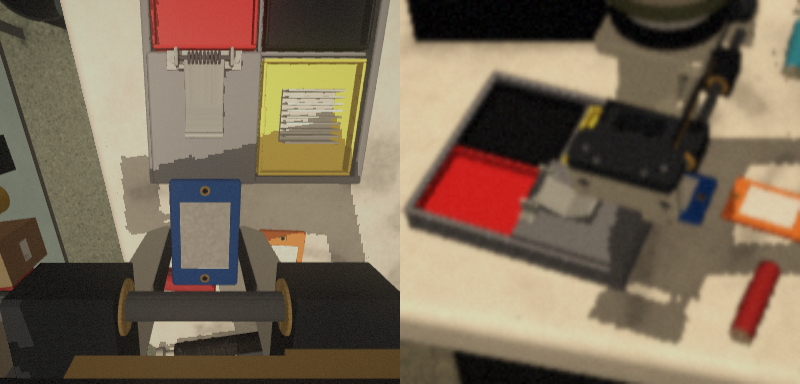

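Wrist view: the tag is gripped square with its front end at (255,180). The clip lip spans (237..273,136), and the ledge front edge spans (202..306,182). I'll cast rays for those points.

```bash
python3 -c "
from h import *
P=(ray('wrist',[(237,136),(273,137)],.041)*1000);print(P.round(1))
Q=(ray('wrist',[(202,182),(306,182)],.030)*1000);print(Q.round(1))
th=np.radians(-7.8);R=np.array([[np.cos(th),-np.sin(th)],[np.sin(th),np.cos(th)]])
print('tray origin from lip',P[:,:2].mean(0)-R@[-54,40],'from ledge front',Q[:,:2].mean(0)-R@[-92,40])
for o in [(613,77)]:
  print('tag now in tray',R.T@(np.array([509.5,131.4])-o))
"
```

```text
[[564.8 135.9  41. ]
 [560.8 111.4  41. ]]
[[533.3 168.4  30. ]
 [522.6  89.9  30. ]]
tray origin from lip [610.87274548  76.71521892] from ledge front [613.67782508  77.04478585]
tag now in tray [-109.92532863   39.85012077]
```

```bash
python3 -m handwheel '[[0,0,-2,0,1],[0,0,-1.5,0,1],[0,0,-0.6,0,1],[0,0,0,0,1],[0,0,0,0,1]]'; python3 -c "
from h import *
st();w=snap('wrist','w5')
print('blue',blob(w,(100,120,40),(125,255,255),(0,0,512,384),'wrist',.038))"
```

```text
t: 11.18
tool_pos: [0.5033, 0.1323, 0.2211]
orientation: [-3.134, 0.212, -0.001]
force: [0.0, 0.1, -0.2]
opening: 0.0413
gripper_force: 40.0
t 11.18 tcp mm [503.3 132.3 221.1] tip z 35.1 closeyaw -97.8 tilt [0.001 0.   ] F [ 0.   0.1 -0.2] open 41.3 gf 40.0 q [0.16 0.09 1.88 0.   1.17 1.86]
blue {'c': (508.3, 132.6), 'size': (70.7, 42.2), 'long_deg': -7.9, 'px': array([255., 231.])}
```

```bash
python3 -m handwheel '[[0,0,-0.2,0,1],[0,0,0,0,1]]'; python3 -m handwheel '[[1,-0.14,-0.04,0,1],[1,-0.14,0,0,1],[0.5,-0.07,0,0,1],[0.5,-0.07,0,0,1],[0,0,0,0,1]]'; python3 -c "
from h import *
st()"
```

```text
t: 11.48
tool_pos: [0.503, 0.1323, 0.2186]
orientation: [-3.134, 0.212, -0.0]
force: [0.1, 0.2, -0.2]
opening: 0.0415
gripper_force: 40.0
t: 12.1
tool_pos: [0.533, 0.1279, 0.2177]
orientation: [3.134, -0.212, -0.001]
force: [0.1, -0.9, -2.3]
opening: 0.0415
gripper_force: 40.0
t 12.1 tcp mm [533.  127.9 217.7] tip z 31.7 closeyaw -97.8 tilt [-0.001 -0.   ] F [ 0.1 -0.9 -2.3] open 41.5 gf 40.0 q [ 0.14  0.17  1.81 -0.    1.17  1.85]
```

```bash
python3 -m handwheel '[[0.8,-0.11,0,0,1],[0.8,-0.11,0,0,1],[0.6,-0.08,0,0,1],[0.4,-0.05,0,0,1],[0,0,0,0,1]]'; python3 -m handwheel '[[0.3,-0.04,0,0,1],[0.2,-0.03,0,0,1],[0,0,0,0,1]]'; python3 -c "
from h import *
st();w=snap('wrist','w6')
print('blue',blob(w,(100,120,40),(125,255,255),(0,0,512,384),'wrist',.038))"
```

```text
t: 12.72
tool_pos: [0.5592, 0.1246, 0.218]
orientation: [3.134, -0.212, 0.0]
force: [-0.8, 1.1, -3.6]
opening: 0.0414
gripper_force: 40.0
t: 13.1
tool_pos: [0.5643, 0.1237, 0.2182]
orientation: [3.134, -0.213, 0.001]
force: [-0.3, -0.3, -4.1]
opening: 0.0415
gripper_force: 40.0
t 13.1 tcp mm [564.3 123.7 218.2] tip z 32.2 closeyaw -97.8 tilt [ 0.001 -0.   ] F [-0.3 -0.3 -4.1] open 41.5 gf 40.0 q [ 0.13  0.24  1.72 -0.    1.18  1.83]
blue {'c': (569.0, 124.1), 'size': (69.2, 41.6), 'long_deg': -8.0, 'px': array([255., 238.])}
```

```bash
python3 -m handwheel '[[0.2,-0.03,0,0,1],[0,0,0,0,1]]'; python3 -m handwheel '[[0.15,-0.02,0,0,1],[0,0,0,0,1]]';python3 -m handwheel '[[0.1,-0.01,0,0,1],[0,0,0,0,1]]'; python3 -c "
from h import *
st()"
```

```text
t: 13.4
tool_pos: [0.5661, 0.1235, 0.2181]
orientation: [3.134, -0.212, 0.0]
force: [-0.9, -0.7, -4.5]
opening: 0.0413
gripper_force: 40.0
t: 13.65
tool_pos: [0.5667, 0.1235, 0.2176]
orientation: [3.134, -0.212, -0.004]
force: [-6.5, 0.7, -2.5]
opening: 0.0411
gripper_force: 40.0
t: 13.9
tool_pos: [0.5672, 0.1234, 0.2174]
orientation: [3.134, -0.212, -0.007]
force: [-9.3, 0.9, -0.9]
opening: 0.0414
gripper_force: 40.0
t 13.9 tcp mm [567.2 123.4 217.4] tip z 31.4 closeyaw -97.7 tilt [-0.005 -0.   ] F [-9.3  0.9 -0.9] open 41.4 gf 40.0 q [0.13 0.25 1.71 0.   1.19 1.83]
```

Contact with the stop is clear: force rose to 9 N and position stalled at the expected home. Release, lift and check.

```bash
python3 -m handwheel '[[-0.05,0,0,0,1],[0,0,0,0,0.44],[0,0,0,0,0.44],[0,0,0,0,0.44],[0,0,1,0,0.44],[0,0,3,0,0.44],[-3,0.4,3,0,0.44],[-4,0,0,0,0.3],[0,0,0,0,0.3]]' 20; python3 -c "
from h import *
st();w=snap('wrist','w7');P=blob(w,(100,120,40),(125,255,255),(0,0,512,384),'wrist',.037);print('blue',P)
cv2.imwrite('pics/c7.png',w[100:330,80:400,::-1])"
```

```text
t: 15.02
tool_pos: [0.4961, 0.1274, 0.2885]
orientation: [3.134, -0.211, -0.001]
force: [0.1, 0.7, 0.3]
opening: 0.0642
gripper_force: 0.0
t 15.03 tcp mm [496.1 127.4 288.5] tip z 102.5 closeyaw -97.7 tilt [-0.001  0.   ] F [0.1 0.7 0.3] open 64.2 gf 0.0 q [ 0.15 -0.02  1.86  0.    1.3   1.86]
blue {'c': (573.0, 123.6), 'size': (67.1, 41.3), 'long_deg': -7.7, 'px': array([248., 116.])}
```

View pics/c7.png

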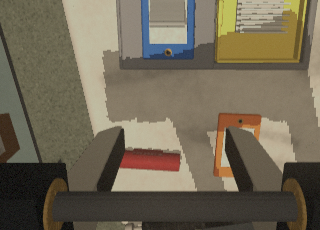

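The tag is seated under the clip at (573,124), square. Next is the memory stick, with the gripper offset toward -x so its body clears the case.

```bash
python3 -m handwheel '[[-2.5,-2,0,0.15,0],[-2.5,-3.2,0,0.157,0],[-2.5,-3.2,0,0.157,0],[-2.5,-3.2,0,0.157,0],[0,-3.2,0,0.157,0],[0,-3.2,0,0.157,0],[0,-3.2,0,0.157,0],[0,-3.2,0,0.157,0],[0,-3.2,0,0.156,0],[0,-3.2,0,0,0]]' 20; python3 -m handwheel '[[0,0,0,0,0],[0,0,0,0,0]]'; python3 -c "
from h import *
st();w=snap('wrist','w8');t=snap('top','t8')
print('stick',blob(w,(170,100,40),(8,255,255),(0,0,512,300),'wrist',.009))
print('cyan',blob(w,(82,100,40),(100,255,255),(0,0,512,384),'wrist',.009))
cv2.imwrite('pics/c8.png',w[:,:,::-1])"
```

```text
t: 16.32
tool_pos: [0.3987, -0.1826, 0.289]
orientation: [2.526, 1.865, 0.001]
force: [-0.6, -0.0, 0.1]
opening: 0.093
gripper_force: 0.0
t: 16.58
tool_pos: [0.3983, -0.1808, 0.2884]
orientation: [-2.53, -1.862, -0.0]
force: [0.3, 0.7, -0.1]
opening: 0.0928
gripper_force: 0.0
t 16.57 tcp mm [ 398.3 -180.8  288.4] tip z 102.4 closeyaw -17.3 tilt [0. 0.] F [ 0.3  0.7 -0.1] open 92.8 gf 0.0 q [-0.54 -0.24  2.06  0.    1.32 -0.24]
stick {'c': (426.9, -197.0), 'size': (39.5, 17.8), 'long_deg': 72.9, 'px': array([288., 204.])}
cyan None
```

View pics/c8.png

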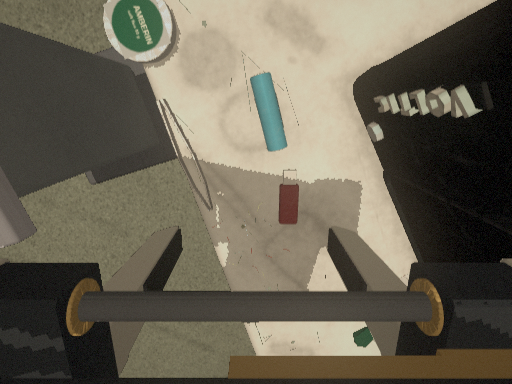

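The stick's case is at (288,204) and the cell at (268,112), with the tweezers near where the left finger lands. I'll keep the tips about 5 mm up and watch the force.

```bash
python3 -m handwheel '[[-0.1,-0.36,-3,0,0],[0,0,-3,0,0],[0,0,-2,0,0],[0,0,-1.0,0,0],[0,0,-0.4,0,0],[0,0,0,0,0],[0,0,0,0,0]]' 20; python3 -c "
from h import *
st()
c=dict(get_calibration('wrist'))"
```

```text
t: 17.55
tool_pos: [0.3975, -0.1845, 0.195]
orientation: [2.528, 1.863, 0.001]
force: [0.1, -0.8, -0.2]
opening: 0.0929
gripper_force: 0.2
t 17.55 tcp mm [ 397.5 -184.5  195. ] tip z 9.0 closeyaw -17.2 tilt [ 0.001 -0.001] F [ 0.1 -0.8 -0.2] open 92.9 gf 0.2 q [-0.55 -0.09  2.12  0.    1.11 -0.25]
```

Clear so far; down 4 mm more, then close gradually.

```bash
python3 -m handwheel '[[0,0,-0.4,0,0],[0,0,0,0,0],[0,0,0,0,0.2],[0,0,0,0,0.4],[0,0,0,0,0.6],[0,0,0,0,0.7],[0,0,0,0,1],[0,0,0,0,1],[0,0,0,0,1]]' 20; python3 -c "
from h import *
st()"
```

```text
t: 18.68
tool_pos: [0.3968, -0.1843, 0.1898]
orientation: [-2.529, -1.863, 0.0]
force: [0.2, -0.5, -0.6]
opening: 0.0274
gripper_force: 0.0
t 18.68 tcp mm [ 396.8 -184.3  189.8] tip z 3.8 closeyaw -17.3 tilt [-0.001  0.   ] F [ 0.2 -0.5 -0.6] open 27.4 gf 0.0 q [-0.55 -0.09  2.12 -0.    1.1  -0.25]
```

```bash
python3 -m handwheel '[[0,0,0,0,1],[0,0,0,0,1],[0,0,0,0,1],[0,0,0.4,0,1],[0,0,1.5,0,1],[0,0,3,0,1],[0,0,3,0,1],[0,0,0,0,1]]' 20; python3 -c "
from h import *
st();w=snap('wrist','w9');cv2.imwrite('pics/c9.png',w[80:384,60:420,::-1])
h=cv2.cvtColor(w,cv2.COLOR_RGB2HSV);print(h[70:150,265:272].reshape(-1,3)[::60])
print('stick',blob(w,(170,100,40),(8,255,255),(150,180,400,300),'wrist',.085))
print('cyan',blob(w,(82,60,40),(108,255,255),(180,20,350,200),'wrist',.009))"
```

```text
t: 19.68
tool_pos: [0.3982, -0.1851, 0.273]
orientation: [2.524, 1.86, 0.004]
force: [0.3, 0.5, -0.4]
opening: 0.0179
gripper_force: 20.0
t 19.68 tcp mm [ 398.2 -185.1  273. ] tip z 87.0 closeyaw -17.2 tilt [ 0.006 -0.003] F [ 0.3  0.5 -0.4] open 17.9 gf 20.0 q [-0.55 -0.22  2.07 -0.    1.28 -0.25]
[[ 87  79 146]
 [ 86  74 137]
 [ 87  82 159]
 [ 88  80 149]
 [ 89  88 162]
 [ 89  84 155]
 [ 88  88 159]
 [ 88  80 146]
 [ 87  75 157]
 [ 84  67 118]]
stick {'c': (396.4, -190.9), 'size': (42.3, 18.4), 'long_deg': 72.4, 'px': array([255., 247.])}
cyan {'c': (431.9, -110.6), 'size': (64.6, 17.5), 'long_deg': 87.4, 'px': array([266., 106.])}
```

View pics/c9.png

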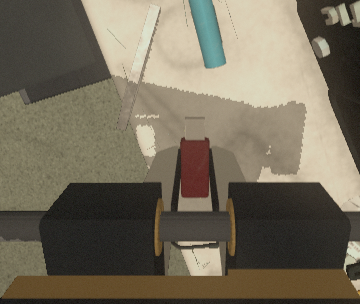

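```bash
python3 -m handwheel '[[-2,1,0,0.04,1],[0,3,0,0.04,1],[0,4,0,0.04,1],[0,4,0,0.04,1],[0,4.5,0,0,1],[0,4,0,0,1],[2.5,1.2,0,0,1],[4,0,0,0,1],[5,0,0,0,1],[5,0,0,0,1]]'; python3 -m handwheel '[[5,0,0,0,1],[4,0,0,0,1],[2,0,0,0,1],[0,0,0,0,1],[0,0,0,0,1]]' ; python3 -c "
from h import *
st();w=snap('wrist','w10');cv2.imwrite('pics/c10.png',w[:,:,::-1])
print('stick',blob(w,(170,100,40),(8,255,255),(200,210,310,300),'wrist',.085))"
```

```text
t: 20.98
tool_pos: [0.543, 0.0328, 0.2678]
orientation: [-2.371, -2.059, 0.002]
force: [-0.5, 0.2, 0.9]
opening: 0.0176
gripper_force: 20.0
t: 21.6
tool_pos: [0.651, 0.0327, 0.268]
orientation: [-2.371, -2.058, 0.003]
force: [0.8, -0.1, -0.3]
opening: 0.0178
gripper_force: 20.0
t 21.6 tcp mm [651.   32.7 268. ] tip z 82.0 closeyaw -8.1 tilt [-0.002  0.   ] F [ 0.8 -0.1 -0.3] open 17.8 gf 20.0 q [-0.03  0.37  1.47  0.    1.31  0.11]
stick {'c': (650.3, 28.4), 'size': (42.2, 18.0), 'long_deg': 81.9, 'px': array([254., 247.])}
```

View pics/c10.png

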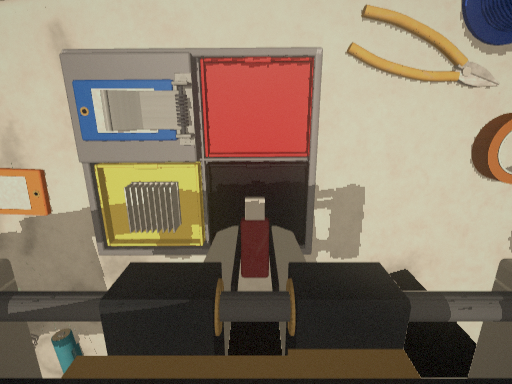

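The view shows the tag home under the clip, the sink in yellow, and the stick above the black insert. Lower and release.

```bash
python3 -m handwheel '[[0.15,0,-2.5,0,1],[0,0,-2.5,0,1],[0,0,-1.5,0,1],[0,0,-0.6,0,1],[0,0,0,0,1],[0,0,0,0,0.7],[0,0,0,0,0.7],[0,0,0,0,0.7]]'; python3 -c "
from h import *
st()"
```

```text
t: 22.65
tool_pos: [0.6537, 0.0327, 0.1987]
orientation: [2.372, 2.059, 0.001]
force: [0.0, 0.6, -0.6]
opening: 0.0282
gripper_force: 0.0
t 22.65 tcp mm [653.7  32.7 198.7] tip z 12.7 closeyaw -8.1 tilt [ 0.001 -0.   ] F [ 0.   0.6 -0.6] open 28.2 gf 0.0 q [-0.03  0.45  1.5  -0.    1.19  0.11]
```

```bash
python3 -m handwheel '[[0,0,2,0,0.7],[0,0,5,0,0.7],[-3,0,1,0,0.7],[-4.5,0,0,-0.18,0.1],[-4.5,0,0,-0.18,0.1],[-4.5,0,0,-0.18,0.1],[-4,0,0,-0.18,0.1],[-1.7,0,0,-0.18,0.1],[0,-2,0,-0.18,0.1],[0,-2,0,-0.18,0.1]]';python3 -m handwheel '[[0,-2.5,0,-0.18,0.1],[0,-2.5,0,-0.035,0.1],[0,-2.5,0,0,0.1],[0,-2.7,0,0,0.1],[0,0,0,0,0.1],[0,0,0,0,0.1]]' 10; python3 -c "
from h import *
st();w=snap('wrist','w11');t=snap('top','t11')
print('cyan',blob(w,(82,60,40),(108,255,255),(100,100,400,300),'wrist',.009))"
```

```text
t: 23.9
tool_pos: [0.4316, -0.0077, 0.28]
orientation: [3.13, 0.258, 0.004]
force: [-0.6, -0.5, 0.3]
opening: 0.0829
gripper_force: 0.0
t: 24.65
tool_pos: [0.4316, -0.1091, 0.279]
orientation: [-3.141, 0.072, -0.002]
force: [-0.3, 0.7, 0.3]
opening: 0.0838
gripper_force: 0.0
t 24.65 tcp mm [ 431.6 -109.1  279. ] tip z 93.0 closeyaw -92.6 tilt [0.001 0.   ] F [-0.3  0.7  0.3] open 83.8 gf 0.0 q [-0.36 -0.2   2.05  0.    1.3   1.25]
cyan {'c': (433.6, -110.9), 'size': (64.7, 19.1), 'long_deg': 88.5, 'px': array([258., 197.])}
```

```bash
python3 -m handwheel '[[0.13,-0.15,-3,0.015,0.1],[0,0,-3,0,0.1],[0,0,-2,0,0.1],[0,0,-0.8,0,0.1],[0,0,0,0,0.1],[0,0,0,0,0.25],[0,0,0,0,1],[0,0,0,0,1],[0,0,0,0,1],[0,0,0,0,1]]' 20;python3 -m handwheel '[[0,0,0.5,0,1],[0,0,2,0,1],[0,2.5,2,0,1],[0,4,0,0,1],[0,3.5,0,0,1],[0,0,0,0,1]]'; python3 -c "
from h import *
st();w=snap('wrist','w12');cv2.imwrite('pics/c12.png',w[100:,60:450,::-1])
print('cyan',blob(w,(82,60,40),(108,255,255),(100,100,400,300),'wrist',.055))"
```

```text
t: 26.0
tool_pos: [0.4332, -0.111, 0.1909]
orientation: [3.141, -0.047, 0.002]
force: [-0.4, 0.8, 5.8]
opening: 0.0639
gripper_force: 20.0
t: 26.75
tool_pos: [0.4325, -0.0092, 0.2351]
orientation: [-3.141, 0.043, 0.001]
force: [0.7, -0.1, -0.6]
opening: 0.064
gripper_force: 20.0
t 26.75 tcp mm [432.5  -9.2 235.1] tip z 49.1 closeyaw -91.6 tilt [-0.  0.] F [ 0.7 -0.1 -0.6] open 64.0 gf 20.0 q [-0.14 -0.18  2.11  0.    1.21  1.46]
cyan {'c': (433.2, -9.3), 'size': (66.6, 20.4), 'long_deg': 88.4, 'px': array([255., 243.])}
```

View pics/c12.png

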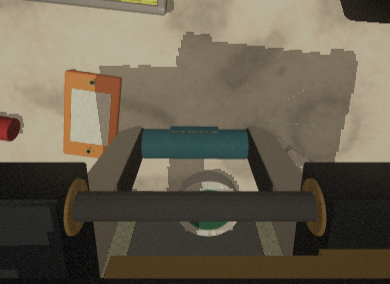

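The cell is held by its ends at crop (195,143). I'll set it down here in the open, then regrip it crosswise.

```bash
python3 -m handwheel '[[0.7,-1.5,-1,0,1],[0,0,-2,0,1],[0,0,-1,0,1],[0,0,-0.4,0,1],[0,0,0,0,1],[0,0,0,0,1]]'; python3 -c "
from h import *
st()"
```

```text
t: 27.55
tool_pos: [0.44, -0.0259, 0.1916]
orientation: [3.141, -0.047, 0.001]
force: [-0.4, 0.4, -0.5]
opening: 0.0638
gripper_force: 20.0
t 27.55 tcp mm [440.  -25.9 191.6] tip z 5.6 closeyaw -91.7 tilt [ 0.001 -0.   ] F [-0.4  0.4 -0.5] open 63.8 gf 20.0 q [-0.18 -0.08  2.12  0.    1.11  1.43]
```

```bash
python3 -m handwheel '[[0,0,-0.06,0,1],[0,0,0,0,1],[0,0,0,0,0.25],[0,0,0,0,0.25],[0,0,0,0,0.2],[0,0,1,0,0.2],[0,0,3,0,0.2],[0,0,3,0.1,0.4],[0,0,0,0.18,0.4],[0,0,0,0.18,0.4]]';python3 -m handwheel '[[0,0,0,0.18,0.4],[0,0,0,0.18,0.4],[0,0,0,0.18,0.4],[0,0,0,0.18,0.4],[0,0,0,0.18,0.4],[0,0,0,0.18,0.4],[0,0,0,0,0.4],[0,0,0,0,0.4]]' 20; python3 -c "
from h import *
st();w=snap('wrist','w13')
print('cyan',blob(w,(82,60,40),(108,255,255),(100,100,400,330),'wrist',.009))"
```

```text
t: 28.8
tool_pos: [0.4401, -0.0259, 0.262]
orientation: [3.067, 0.679, 0.003]
force: [0.3, -0.6, 0.5]
opening: 0.0559
gripper_force: 0.0
t: 29.8
tool_pos: [0.4398, -0.0258, 0.2609]
orientation: [2.292, 2.148, 0.0]
force: [0.2, -0.2, 0.1]
opening: 0.0561
gripper_force: 0.0
t 29.8 tcp mm [439.8 -25.8 260.9] tip z 74.9 closeyaw -3.7 tilt [ 0. -0.] F [ 0.2 -0.2  0.1] open 56.1 gf 0.0 q [-0.18 -0.19  2.07  0.    1.26 -0.11]
cyan {'c': (439.4, -27.2), 'size': (66.1, 17.9), 'long_deg': 87.9, 'px': array([253., 205.])}
```

```bash
python3 -m handwheel '[[0,-0.1,-3,0.03,0.4],[0,0,-2.5,0,0.4],[0,0,-1.2,0,0.4],[0,0,-0.4,0,0.4],[0,0,0,0,0.4],[0,0,0,0,1],[0,0,0,0,1],[0,0,0,0,1],[0,0,0,0,1],[0,0,0,0,1]]' 25; python3 -m handwheel '[[0,0,0.5,0,1],[0,0,2.5,0,1],[0,0,4,0,1],[0,0,2,0,1],[0,0,0,0,1]]'; python3 -c "
from h import *
st();w=snap('wrist','w14')
print('cyan',blob(w,(82,60,40),(108,255,255),(100,100,400,330),'wrist',.097))"
```

```text
t: 31.1
tool_pos: [0.4398, -0.0268, 0.1896]
orientation: [2.256, 2.187, 0.0]
force: [-0.3, -1.0, 1.2]
opening: 0.0172
gripper_force: 25.0
t: 31.72
tool_pos: [0.4406, -0.027, 0.2815]
orientation: [2.253, 2.184, 0.004]
force: [-0.6, 0.5, -0.7]
opening: 0.0178
gripper_force: 25.0
t 31.73 tcp mm [440.6 -27.  281.5] tip z 95.5 closeyaw -1.8 tilt [ 0.004 -0.001] F [-0.6  0.5 -0.7] open 17.8 gf 25.0 q [-0.18 -0.22  2.06 -0.    1.3  -0.15]
cyan {'c': (440.7, -28.8), 'size': (68.3, 18.5), 'long_deg': 87.4, 'px': array([254., 241.])}
```

```bash
python3 -m handwheel '[[0.5,3,0,-0.168,1],[1.5,3,0,-0.168,1],[2,3,0,-0.168,1],[2.5,2.7,0,-0.168,1],[2.7,2,0,-0.168,1],[2.7,0,0,-0.168,1],[2.7,0,0,-0.168,1],[2.7,0,0,-0.168,1],[2.7,0,0,-0.168,1],[2.3,0,0,-0.164,1]]'; python3 -m handwheel '[[0,0,0,0,1],[0,0,0,0,1]]'; python3 -c "
from h import *
st();w=snap('wrist','w15');cv2.imwrite('pics/c15.png',w[:,:,::-1])
print('cyan',blob(w,(82,60,40),(108,255,255),(200,150,310,330),'wrist',.097))"
```

```text
t: 33.02
tool_pos: [0.663, 0.1101, 0.2768]
orientation: [3.133, -0.222, -0.005]
force: [0.3, 0.3, -0.2]
opening: 0.0176
gripper_force: 25.0
t: 33.28
tool_pos: [0.6618, 0.1102, 0.2778]
orientation: [3.134, -0.208, -0.005]
force: [0.1, 1.5, -0.5]
opening: 0.0174
gripper_force: 25.0
t 33.27 tcp mm [661.8 110.2 277.8] tip z 91.8 closeyaw -97.6 tilt [-0.003 -0.   ] F [ 0.1  1.5 -0.5] open 17.4 gf 25.0 q [0.09 0.41 1.4  0.   1.34 1.79]
cyan {'c': (659.9, 111.8), 'size': (67.7, 21.5), 'long_deg': -6.7, 'px': array([255., 243.])}
```

View pics/c15.png

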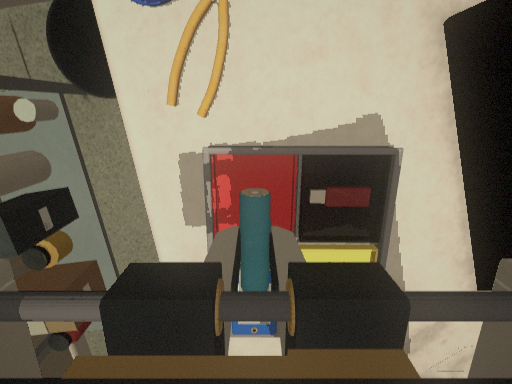

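The stick is flat in black at (345,197), and the cell hangs over the red insert. Lower and release.

```bash
python3 -m handwheel '[[0.25,0,-2.5,0,1],[0,0,-2.5,0,1],[0,0,-2,0,1],[0,0,-1,0,1],[0,0,0,0,1],[0,0,0,0,1]]'; python3 -c "
from h import *
st()"
```

```text
t: 34.08
tool_pos: [0.6658, 0.1102, 0.2007]
orientation: [-3.134, 0.214, -0.003]
force: [0.1, 0.0, -0.6]
opening: 0.0175
gripper_force: 25.0
t 34.08 tcp mm [665.8 110.2 200.7] tip z 14.7 closeyaw -97.8 tilt [0.002 0.   ] F [ 0.1  0.  -0.6] open 17.5 gf 25.0 q [0.09 0.5  1.43 0.   1.21 1.79]
```

```bash
python3 -m handwheel '[[0,0,-0.4,0,1],[0,0,0,0,1],[0,0,0,0,0.75],[0,0,0,0,0.7],[0,0,0,0,0.7],[0,0,2,0,0.7],[0,0,5,0,0.7],[-5,0,1,0,0.5],[-6,0,0,0,0.5],[-6,0,0,0,0.5]]'; python3 -m handwheel '[[-5,0,0,0,0.5],[0,-4,0,0,0.5],[0,-5,0,0,0.5],[0,-5,0,0,0.5],[0,-5,0,0,0.5],[0,0,0,0,0.5],[0,0,0,0,0.5]]'; python3 -c "
from h import *
st();t=snap('top','t16');w=snap('side','w16')
print('cyan',blob(t,(82,60,40),(108,255,255),(140,110,240,215),'top',.0145))
print('red',blob(t,(170,120,60),(8,255,255),(125,230,165,255),'top',.009),'orange',blob(t,(8,120,100),(22,255,255),(165,220,210,270),'top',.007))
cv2.imwrite('pics/c16.png',np.hstack([cv2.resize(t[100:270,120:300,::-1],(400,378)),cv2.resize(w[180:330,140:300,::-1],(400,378))]))"
```

```text
t: 35.33
tool_pos: [0.4941, 0.1102, 0.2774]
orientation: [-3.134, 0.214, -0.004]
force: [0.3, 0.1, 1.4]
opening: 0.0458
gripper_force: 0.0
t: 36.2
tool_pos: [0.4454, -0.0797, 0.2765]
orientation: [-3.134, 0.215, -0.002]
force: [0.3, -0.1, 0.5]
opening: 0.0467
gripper_force: 0.0
t 36.2 tcp mm [445.4 -79.7 276.5] tip z 90.5 closeyaw -97.9 tilt [0.001 0.   ] F [ 0.3 -0.1  0.5] open 46.7 gf 0.0 q [-0.29 -0.18  2.03  0.    1.29  1.42]
cyan {'c': (668.7, 110.2), 'size': (64.1, 16.6), 'long_deg': -8.0, 'px': array([174., 137.])}
red {'c': (433.2, 165.5), 'size': (64.8, 16.0), 'long_deg': 78.6, 'px': array([145., 243.])} orange {'c': (433.8, 73.0), 'size': (68.6, 41.4), 'long_deg': -10.2, 'px': array([188., 244.])}
```

View pics/c16.png

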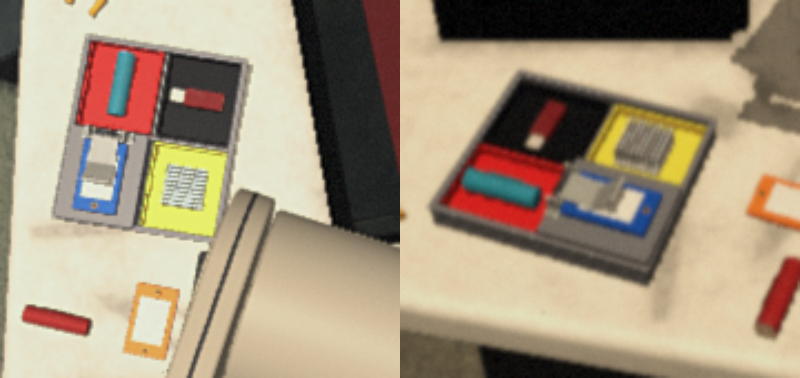

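All four parts are seated, and the red cell and orange tag haven't moved. Handing in.

```bash
python3 -c "
from plant import job
print(job.close_job())"
```

```text
the job is handed in; nothing more can be done
None
```

The job is packed and handed in at about 36 s: cell in red, heat sink fins up in yellow, stick in black, blue tag home under the clip, and the red cell and orange tag unmoved; the hand-in gave no verdict.

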